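# Shake up a jar of casting colour on the touch shaker and park it on the board pile

### The job

Take the orange jar, press it upright onto the middle of the touch shaker's rubber pad until the pad is fully down, and keep it down for two seconds. Then stand the jar in the middle of the pile of boards in the red tray, putting it down gently rather than dropping it (feel for the top, the pile's height is not known), and let go. Do not disturb the other jars, the mixing cup or the drill.

Things in the scene. Friction and masses are not known exactly. Their poses are not given: they have to be found in the camera images.
- jar_orange: closed rigid jar of orange plastic with a white cap (an orange dot on top) and a paper band, standing upright on the table. Straight body 50 mm in diameter, 85 mm high; cap 47 mm in diameter; 107 mm high in all; 150 to 310 g. Origin at the centre of its underside, z up. Hold it by the body.
- jar_blue: bystander: the same jar in blue, 107 mm high, 50 mm in diameter; origin at the centre of its underside
- jar_green: bystander: the same jar in green, 107 mm high, 50 mm in diameter; origin at the centre of its underside
- mix_cup: bystander: open grey mixing cup, 70 mm high, 68 mm across the rim; origin at the centre of its underside
- drill: bystander: yellow and black cordless drill lying on its side, about 200 x 210 mm, 70 mm high; origin on the table under its barrel; barrel along x, grip and battery towards -y
- pad_top (a point): centre of the top of the shaker's round black rubber pad, 68 mm in diameter. The shaker is a grey box 150 x 130 mm, 76 mm high, fixed to the table; the pad's top stands 92 mm above the table when free, and moves down with the pad
- pad (a joint): how far the pad is pressed down: 0 free, 0.008 m fully down against its stop. The spring pushes back with about 4 N at first and 10 N when fully down, so the jar's weight alone does not press it
- tray: red tray 160 x 160 mm with a rim 22 mm high, fixed to the table; origin at the centre of its underside, on the table. A pile of square wooden boards, 116 x 116 mm, stands centred in it and does not move; the top of the pile lies somewhere between 38 and 74 mm above the table, different each time

How it is judged:
On the way:
1. the orange jar, upright and held on the middle of the pad, keeps the pad fully pressed down (value of joint pad above 0.0068 m and contact force between jar_orange and pad above 3 N and contact force between the fingers and jar_orange above 1 N and horizontal distance between jar_orange and pad_top below 0.015 m and angle between jar_orange's own z axis and vertical below 0.12 rad), for 1.5 s.
At the end, for the whole second after the job is handed in: the orange jar stands upright (within 0.1 rad), at rest and released, on top of the board pile, its centre within 30 mm of the tray's centre; the shaker's pad has sprung back up (within 2 mm of free) (horizontal distance between jar_orange and tray below 0.03 m and z of jar_orange in the frame of tray above 0.03 m and angle between jar_orange's own z axis and vertical below 0.1 rad and linear speed of jar_orange below 0.02 m/s and value of joint pad below 0.002 m); the robot touches nothing.
It fails at once if the jar is dropped onto the pile (falls freely over the tray, from more than about 5 mm) (horizontal distance between jar_orange and tray below 0.11 m and contact force between the fingers and jar_orange below 0.1 N and linear speed of jar_orange above 0.3 m/s).
It fails at once if another jar, the mixing cup or the drill is moved by more than 30 mm or knocked over (distance of any of jar_blue, jar_green, mix_cup, drill from where it was at the start of the episode above 0.03 m or angle between any of jar_blue, jar_green, mix_cup's own z axis and vertical above 0.5 rad).
It also fails if it takes over 56 s, if anything falls off the work surface, if the arm or the gripper's body presses on something with over 40 N, if the wrist force passes 120 N, or if a joint passes its speed limit or range.

### The arm

A 7-joint arm with a two-finger parallel gripper is mounted at the origin on the work surface. World frame = base frame: x ahead of the robot, y to its left, z up, the work surface at z = 0. Lengths are in m, angles in rad, forces in N, time in s.
With the tool pointing down it reaches from about 0.425 to 0.95 m from the base axis. Payload 16.7 kg.
Tool frame: the origin (TCP) lies where the fingers leave the gripper's body, on its centre line; the fingertips stand 97 mm ahead of it and the grasp point (between the pads) lies 78 mm ahead of it (pinch_z is the distance from the TCP to the grasp point, in m); z points along the fingers, y is the line along which they close (so a half turn about z gives the same grasp; the last joint's range is limited). The gripper opens to 94 mm and grips with 3 to 60 N. Pads are 16 mm wide; open, the fingers measure 119 mm over their backs; the gripper's body (75 mm by 177 mm) begins 78 mm behind the grasp point.
Start: joints at [-1.46, 0.426, 0.074, 1.606, -0.034, 1.111, -0.067], TCP at [0.174, 0.652, 0.303] pointing down, gripper open.
Joint ranges: [-2.85, 2.85], [-0.5, 2.14], [-1.23, 1.37], [0.21, 2.46], [-1.02, 4.16], [0.16, 2.05], [-2.73, 2.73]. Speed limits (rad/s): [1.89, 1.89, 2.39, 2.39, 3.01, 3.01, 3.01].

### API

Orientations are given as a unit quaternion [x, y, z, w].
In Python, from station import * gives the robot as it stands.
- The arm moves only by the tool move_arm, never from a script. Its argument "moves" is a list of rows, each a list of 3 entries, a list of its own where there are three numbers: the shift along the tool's x, y, z in cm, then the turn, a rotation vector about the tool's x, y, z in rad, then the finger opening in cm, from 0 to 9.4. In form: [[[x, y, z], [ax, ay, az], gripper], ...]. A call has exactly 10 rows; each row shifts and turns the commanded pose from where the row before left it, along the tool's axes as they then stand; what a row does not reach is not made up. A row lasts 1/10 s, in which the tool goes at most 50 mm and 8.59 degrees, less where a joint would pass 70% of its speed; a pose out of reach is approached as far as the arm can. A call is refused whole if a number of a shift passes 5 or a number of a turn 0.15, either way. A call with a gripper value outside its range is refused whole. The fingers move at their own pace and stop on an object; the grip force is fixed at half the most. Time passes only in rows, so rows that do not move let the fingers close, or fill a call up. It gives the time, the measured TCP pose, the force, the opening and the grip force at its end, in the units of the state.
- sense(): the state, without advancing time (a new reading comes with each control period).
- grab_frame(name): name is "scene" or "top" or "wrist"; returns the picture (420x560x3 uint8, red, green, blue); there is no depth.
- camera_info(name): a dict with "vfov" (degrees; the focal length in pixels is half the picture's height over the tangent of half this angle, whatever the lens; pixels are square), "cx", "cy" (the principal point, pixels), "xyz" and "rotation" of the camera in the world. Camera axes: x right, y down, z forward; pixel columns grow to the right and rows downward; lengths in m; the calibration is good to about 2 mm. A picture is of the moment at which its call begins: read the wrist's pose just before it. camera_info takes no time and is no camera call; for the wrist camera it gives the pose at the moment of the call.
- sign_off(): hands the job in; it is judged then, once.
The state is a dict: "t": time; "joint_positions": joint angles; "dq": joint speeds; "joint_efforts": joint torques, N m; "tcp_pos": TCP position; "tcp_rot": TCP orientation; "contact_force": force on the tool from outside, world axes, zero at the start; "torque": the same for the moment, N m; "grip_width": opening from 0.0 (shut) to 1.0 (fully open); "grip_force": force on a finger pad.
Only numpy, scipy, OpenCV 4.12 (cv2) and the standard library are available. Lean on these libraries where they do the work, as an engineer would, in place of code of your own. Each camera call takes 0.05 s, during which the arm holds its last target. There are 200 camera calls.

## Working session

There is one attempt and no reset: what is moved stays moved. The work goes in short steps, Python scripts to look and compute and a tool call to move; the robot and the scene stay as the last step left them, time stands still between calls to the robot, and variables do not carry over. Pictures are saved under pics/ and viewed, at most 10 in all, crops included, and the job is handed in when it is done.

Besides the shell and the picture viewer there is one more tool, called after "Request:" as name(argument=value, ...) on one line, values as JSON. move_arm: Moves the arm, as the interface text tells. Its arguments: {"type":"object","properties":{"moves":{"type":"array","items":{"type":"array"}}},"required":["moves"]}

```bash
mkdir -p pics; python3 - <<'E'
from station import *
import cv2,numpy as np
s=sense();print(s)
for n in("scene","top","wrist"):
    c=camera_info(n);print(n,c)
    cv2.imwrite(f"pics/{n}0.png",cv2.cvtColor(grab_frame(n),cv2.COLOR_RGB2BGR))
E
```

```text
{'t': 0.0, 'joint_positions': array([-1.45951459,  0.42672057,  0.07382194,  1.60661844, -0.03412497,
        1.11076309, -0.06707649]), 'dq': array([-1.51539551e-03, -9.27078482e-05,  1.48135569e-04,  1.50040021e-03,
        1.42914193e-03, -5.30900096e-04,  2.98583479e-06]), 'joint_efforts': array([ 2.68605640e-03, -9.35840321e+01,  3.66765775e+00, -4.54183459e+01,
       -4.89150966e-02,  2.03548511e-02,  1.42371659e-04]), 'tcp_pos': array([0.17395735, 0.65187499, 0.30197723]), 'tcp_rot': array([ 1.30018323e-01,  9.91511394e-01, -6.23431872e-04, -5.26076962e-05]), 'contact_force': array([0.34269426, 0.7287544 , 0.31714243]), 'torque': array([ 0.03901875, -0.03563492,  0.02042972]), 'grip_force': 0.0, 'grip_width': 0.9996228485479687}
scene {'vfov': 56.725094811273166, 'cx': 279.0579281938794, 'cy': 208.14837228887308, 'xyz': array([1.05686282, 0.43786931, 0.61302415]), 'rotation': array([ 0.33085825,  0.83930405, -0.3966641 , -0.16958514])}
top {'vfov': 50.76911411108997, 'cx': 283.75453579988556, 'cy': 216.55620774747112, 'xyz': array([0.40052656, 0.00172525, 1.20788271]), 'rotation': array([ 0.71979073, -0.68666806,  0.07155412, -0.07258296])}
wrist {'vfov': 67.7055399332951, 'cx': 280.3172912200705, 'cy': 209.3833449323634, 'xyz': array([0.09512871, 0.67426346, 0.38362006]), 'rotation': array([0.78525563, 0.60265976, 0.08614449, 0.11293336])}
```

View pics/top0.png

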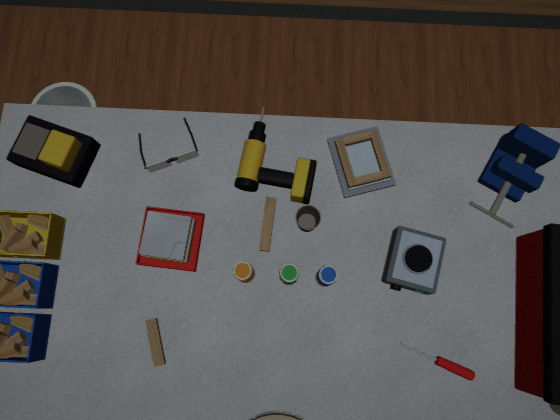

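View pics/scene0.png

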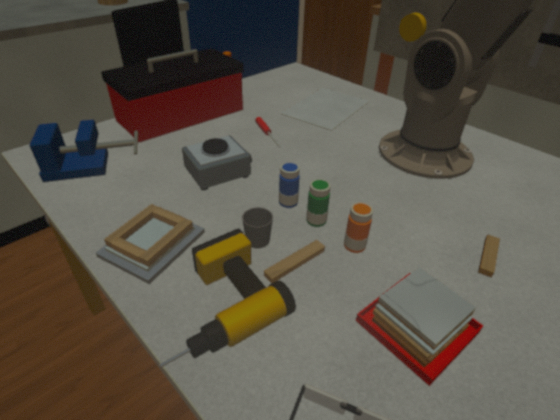

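Top view: orange jar about (243,271), green (289,273), blue (328,275), cup (307,217), pad (418,259), tray (170,238). Scene view: orange jar (358,228), pad (215,147), pile top (427,307).

```bash
cat > h.py <<'E'
from station import *
import cv2,numpy as np
from scipy.spatial.transform import Rotation as R
def cam(n):
    c=camera_info(n);f=210/np.tan(np.radians(c["vfov"]/2))
    return np.array(c["xyz"]),R.from_quat(c["rotation"]).as_matrix(),f,c["cx"],c["cy"]
def ray(c,u,v):
    p,M,f,cx,cy=c;d=M@np.array([(u-cx)/f,(v-cy)/f,1]);return p,d/np.linalg.norm(d)
def onz(c,u,v,z):
    p,d=ray(c,u,v);return p+d*(z-p[2])/d[2]
def proj(c,X):
    p,M,f,cx,cy=c;q=M.T@(np.array(X)-p);return (q[:2]/q[2]*f+[cx,cy]).round(1),q[2].round(3)
def blobs(im,lo,hi,amin=20):
    h=cv2.cvtColor(im,cv2.COLOR_RGB2HSV);m=cv2.inRange(h,np.array(lo),np.array(hi))
    n,l,s,c=cv2.connectedComponentsWithStats(m)
    return [(c[i].round(1),s[i]) for i in range(1,n) if s[i][4]>=amin]
E
python3 - <<'E'
from h import *
for n in("top","scene"):
    c=cam(n);print(n,c[1].round(2).tolist());
    for X in([0,0,0],[.174,.652,.303],[.5,0,0]):print(X,proj(c,X))
c=cam("top")
for k,u,v,z in(("or",243,271,.107),("gr",289,273,.107),("bl",328,275,.107),("cup",307,217,.07),("pad",418.5,259,.092),("tray",170,238,.022)):print(k,onz(c,u,v,z).round(3))
c=cam("scene")
for k,u,v,z in(("or",361,210,.107),("gr",319,186,.107),("bl",289,169,.107),("pad",215,147,.092)):print(k,onz(c,u,v,z).round(3))
E
```

```text
top [[0.05, -0.98, 0.2], [-1.0, -0.05, 0.01], [0.0, -0.2, -0.98]]
[0, 0, 0] (array([275.3, 472.4]), np.float64(1.102))
[0.174, 0.652, 0.303] (array([-63.9, 413.1]), np.float64(0.844))
[0.5, 0, 0] (array([284.6, 270.9]), np.float64(1.203))
scene [[-0.72, 0.42, -0.55], [0.69, 0.47, -0.55], [0.02, -0.78, -0.63]]
[0, 0, 0] (array([423.9, 152.6]), np.float64(1.206))
[0.174, 0.652, 0.303] (array([821.5, 187. ]), np.float64(0.559))
[0.5, 0, 0] (array([315.5, 224.2]), np.float64(0.932))
or [0.486 0.103 0.107]
gr [ 0.487 -0.011  0.107]
bl [ 0.486 -0.107  0.107]
cup [ 0.638 -0.052  0.07 ]
pad [ 0.538 -0.336  0.092]
tray [0.572 0.314 0.022]
or [0.494 0.11  0.107]
gr [ 0.495 -0.006  0.107]
bl [ 0.496 -0.1    0.107]
pad [ 0.551 -0.32   0.092]
```

View pics/wrist0.png

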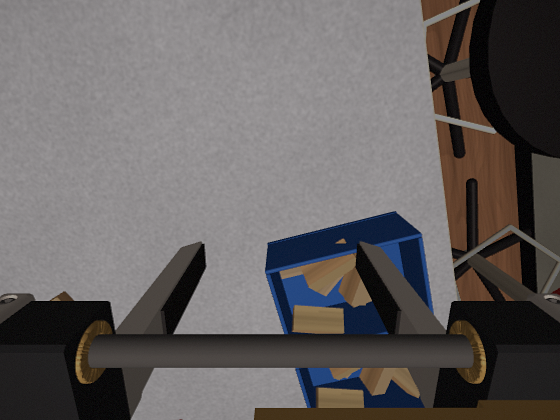

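Wrist view: only the blue chip box (340,310) and the fingers (tips about (195,245) and (370,245)). Estimates from the two cameras agree to about 1 to 2 cm, so I'll move over the orange jar and measure from near.

Request:
move_arm(moves=[[[-2.8,-2.8,0],[0,0,0],9.4],[[-2.8,-2.8,0],[0,0,0],9.4],[[-2.8,-2.8,0],[0,0,0],9.4],[[-2.8,-2.8,0],[0,0,0],9.4],[[-2.8,-2.8,0],[0,0,0],9.4],[[-2.8,-2.8,0],[0,0,0],9.4],[[-2.8,-2.8,0],[0,0,0],9.4],[[-2.8,-2.8,0],[0,0,0],9.4],[[-2.8,-2.8,0],[0,0,0],9.4],[[-2.8,-2.8,0],[0,0,0],9.4]])

```text
t: 1.15
tcp_pos: [0.3729, 0.3078, 0.3027]
tcp_rot: [0.13, 0.992, 0.0, -0.0]
contact_force: [0.1, 0.6, -0.2]
grip_width: 1.002
grip_force: 0.0
```

Request:
move_arm(moves=[[[-2.7,-2.8,0],[0,0,0],9.4],[[-2.7,-2.8,0],[0,0,0],9.4],[[-2.7,-2.8,0],[0,0,0],9.4],[[-2.7,-2.8,0],[0,0,0],9.4],[[-2.7,-2.8,0],[0,0,0],9.4],[[-2.7,-2.8,0],[0,0,0],9.4],[[0,0,0],[0,0,0.13],9.4],[[0,0,0],[0,0,0.13],9.4],[[0,0,0],[0,0,0.13],9.4],[[0,0,0],[0,0,0.13],9.4]])

```text
t: 2.15
tcp_pos: [0.4855, 0.1052, 0.3026]
tcp_rot: [0.383, 0.924, -0.0, -0.0]
contact_force: [0.2, -0.6, 0.6]
grip_width: 0.998
grip_force: 0.0
```

Request:
move_arm(moves=[[[0,0,0],[0,0,0.13],9.4],[[0,0,0],[0,0,0.13],9.4],[[0,0,0],[0,0,0.13],9.4],[[0,0,0],[0,0,0.13],9.4],[[0,0,0],[0,0,0.13],9.4],[[0,0,0],[0,0,0.13],9.4],[[0,0,0],[0,0,0],9.4],[[0,0,0],[0,0,0],9.4],[[0,0,0],[0,0,0],9.4],[[0,0,0],[0,0,0],9.4]])

```text
t: 3.15
tcp_pos: [0.4856, 0.1053, 0.3027]
tcp_rot: [0.703, 0.711, -0.0, -0.0]
contact_force: [-0.5, 0.2, 0.6]
grip_width: 0.997
grip_force: 0.0
```

```bash
python3 - <<'E'
from h import *
s=sense();print(s["t"],s["tcp_pos"],R.from_quat(s["tcp_rot"]).as_matrix().round(3).tolist(),s["contact_force"])
c=cam("wrist");im=grab_frame("wrist")
cv2.imwrite("pics/w1.png",cv2.cvtColor(im,cv2.COLOR_RGB2BGR))
for b in blobs(im,(5,150,80),(20,255,255)):print(b, onz(c,*b[0],.107).round(4))
for n in("top","scene"):
  c=cam(n);im=grab_frame(n)
  for b in blobs(im,(5,150,60),(18,255,255)):print(n,b, onz(c,*b[0],.107).round(4))
E
```

```text
3.15 [0.48555782 0.10526693 0.30268112] [[-0.012, 1.0, -0.0], [1.0, 0.012, -0.0], [-0.0, -0.0, -1.0]] [-0.52998036  0.24515823  0.57788025]
(array([540.3, 166.7]), array([518, 159,  42,  17, 228], dtype=int32)) [0.716  0.1494 0.107 ]
(array([281.1, 180. ]), array([259, 171,  49,  30, 345], dtype=int32)) [0.4864 0.1349 0.107 ]
(array([283.7, 207.9]), array([ 264,  189,   40,   39, 1224], dtype=int32)) [0.4891 0.1088 0.107 ]
(array([535.5, 211.9]), array([506, 204,  54,  16, 260], dtype=int32)) [0.7218 0.1076 0.107 ]
(array([487.6, 296.2]), array([458, 292,  65,   9, 144], dtype=int32)) [0.695  0.0189 0.107 ]
(array([ 82.8, 339.9]), array([ 79, 334,   8,  12,  47], dtype=int32)) [ 0.2796 -0.0382  0.107 ]
(array([478.2, 340.9]), array([474, 335,   9,  13,  51], dtype=int32)) [ 0.6957 -0.0344  0.107 ]
(array([ 80. , 350.3]), array([ 77, 347,   6,  11,  29], dtype=int32)) [ 0.2744 -0.0514  0.107 ]
(array([ 82.4, 378.7]), array([ 77, 371,  15,  13,  55], dtype=int32)) [ 0.2707 -0.0889  0.107 ]
(array([479. , 377.9]), array([470, 371,  16,  13,  64], dtype=int32)) [ 0.7057 -0.0825  0.107 ]
scene (array([307.4,  49.9]), array([306,  44,   4,  11,  23], dtype=int32)) [-0.2032 -0.6947  0.107 ]
scene (array([226.8,  53. ]), array([223,  51,   8,   5,  32], dtype=int32)) [ 0.0813 -0.8764  0.107 ]
scene (array([358.1,  67.9]), array([350,  56,  15,  24, 109], dtype=int32)) [-0.1919 -0.4207  0.107 ]
scene (array([361.6, 208.5]), array([354, 204,  17,  10, 129], dtype=int32)) [0.4888 0.1079 0.107 ]
scene (array([357.9, 228.8]), array([348, 217,  23,  23, 328], dtype=int32)) [0.5456 0.1417 0.107 ]
scene (array([ 58.9, 341.9]), array([    0,   227,   166,   193, 19625], dtype=int32)) [1.0608e+00 1.0000e-03 1.0700e-01]
scene (array([422.8, 348.7]), array([378, 323,  92,  44, 303], dtype=int32)) [0.6847 0.3647 0.107 ]
```

View pics/w1.png

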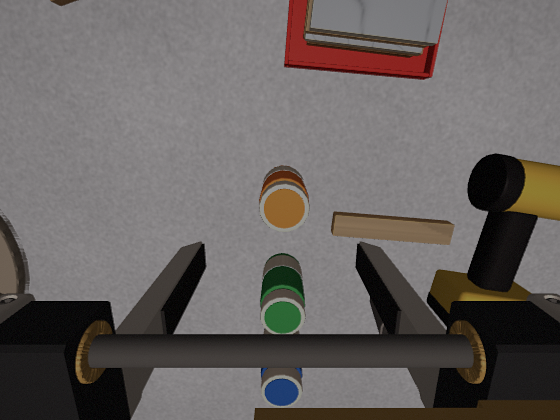

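Wrist view: orange cap centred (284,208), green (283,317) and blue (281,390) below, tray at the top (365,35), drill right. Wrist and scene agree on the jar at (0.489, 0.108). Going down to grasp.

Request:
move_arm(moves=[[[0.35,0.35,0],[0,0,0],9.4],[[0,0,2],[0,0,0],9.4],[[0,0,2.5],[0,0,0],9.4],[[0,0,2.5],[0,0,0],9.4],[[0,0,2.5],[0,0,0],9.4],[[0,0,2.5],[0,0,0],9.4],[[0,0,2.5],[0,0,0],9.4],[[0,0,2],[0,0,0],9.4],[[0,0,0.7],[0,0,0],9.4],[[0,0,0],[0,0,0],9.4]])

```text
t: 4.3
tcp_pos: [0.4889, 0.1088, 0.1301]
tcp_rot: [0.704, 0.711, -0.001, -0.0]
contact_force: [0.1, 0.5, 0.8]
grip_width: 1.002
grip_force: 0.0
```

Request:
move_arm(moves=[[[0,0,0],[0,0,0],7],[[0,0,0],[0,0,0],6],[[0,0,0],[0,0,0],5],[[0,0,0],[0,0,0],4.5],[[0,0,0],[0,0,0],4],[[0,0,0],[0,0,0],3.5],[[0,0,0],[0,0,0],3],[[0,0,0],[0,0,0],3],[[0,0,0],[0,0,0],3],[[0,0,0],[0,0,0],3]])

```text
t: 5.3
tcp_pos: [0.4891, 0.1089, 0.1308]
tcp_rot: [0.704, 0.711, 0.0, -0.0]
contact_force: [-1.6, 0.6, 5.1]
grip_width: 0.529
grip_force: 30.0
```

Request:
move_arm(moves=[[[0,0,-2],[0,0,0],3],[[0,0,-4],[0,0,0],3],[[0,0,-4],[0,0,0],3],[[0,0,-4],[0,0,0],3],[[-1,0,-4],[0,0,0],3],[[-3,0.5,-1],[0,0,0],3],[[-4,0.5,0],[0,0,0],3],[[-4,0.5,0],[0,0,0],3],[[-4,0.5,0],[0,0,0],3],[[-4,0.5,0],[0,0,0],3]])

```text
t: 6.3
tcp_pos: [0.5157, -0.0924, 0.3206]
tcp_rot: [0.703, 0.711, 0.0, -0.0]
contact_force: [1.2, -0.1, -2.5]
grip_width: 0.53
grip_force: 30.0
```

Request:
move_arm(moves=[[[-4,0.5,0],[0,0,0],3],[[-4,0.5,0],[0,0,0],3],[[-4,0.5,0],[0,0,0],3],[[-4,0.5,0],[0,0,0],3],[[-4,0.4,0],[0,0,0],3],[[-4,0,0],[0,0,0],3],[[-4,0,0],[0,0,0],3],[[-4,0,0],[0,0,0],3],[[-2.5,0,0],[0,0,0],3],[[0,0,0],[0,0,0],3]])

```text
t: 7.3
tcp_pos: [0.5416, -0.4394, 0.3199]
tcp_rot: [0.705, 0.709, -0.001, -0.0]
contact_force: [-0.9, 0.1, -3.0]
grip_width: 0.531
grip_force: 30.0
```

```bash
python3 - <<'E'
from h import *
s=sense();print(s["t"],s["tcp_pos"],s["grip_width"],s["contact_force"])
c=cam("wrist");im=grab_frame("wrist")
cv2.imwrite("pics/w2.png",cv2.cvtColor(im,cv2.COLOR_RGB2BGR))
for b in blobs(im,(0,0,0),(180,255,45),600):print(b, onz(c,*b[0],.092).round(4))
c=cam("top");im=grab_frame("top");cv2.imwrite("pics/t2.png",cv2.cvtColor(im,cv2.COLOR_RGB2BGR))
for n,lo,hi in(("red",(0,130,60),(6,255,255)),):
  for b in blobs(im,lo,hi,300):print("top",n,b,onz(c,*b[0],.022).round(4))
E
```

```text
7.3 [ 0.54163051 -0.43942503  0.31991123] 0.5312176588031692 [-0.94361632  0.05397277 -2.99573364]
(array([281.4,  92. ]), array([ 246,   54,   72,   76, 4252], dtype=int32)) [ 0.5421 -0.3336  0.092 ]
(array([281.1, 316.3]), array([ 180,  244,  201,   98, 2631], dtype=int32)) [ 0.5431 -0.5749  0.092 ]
(array([443.3, 343.4]), array([  363,   250,   197,   158, 13289], dtype=int32)) [ 0.7343 -0.6106  0.092 ]
(array([121.5, 362.8]), array([    0,   301,   199,   119, 13323], dtype=int32)) [ 0.3508 -0.6413  0.092 ]
(array([276.6, 394.1]), array([ 203,  376,  157,   32, 4071], dtype=int32)) [ 0.5381 -0.6875  0.092 ]
top red (array([176.9, 242.9]), array([ 136,  207,   69,   65, 1127], dtype=int32)) [0.5597 0.2941 0.022 ]
```

View pics/w2.png

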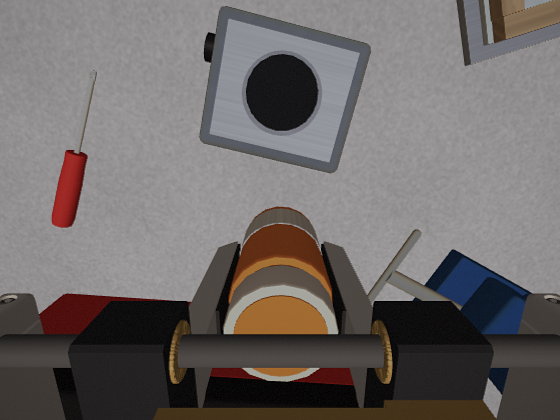

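Wrist view: the pad's black disc is clear at (281,92), about 72 px wide as expected, so the pad is at (0.542, -0.334); the jar is held straight at the bottom centre. Moving over the pad and down close to it.

Request:
move_arm(moves=[[[2,0,0],[0,0,0],3],[[3,0,0],[0,0,0],3],[[3,0,0],[0,0,0],3],[[2.1,0.05,0],[0,0,0],3],[[0.5,0,0.5],[0,0,0],3],[[0,0,2],[0,0,0],3],[[0,0,2.5],[0,0,0],3],[[0,0,2.5],[0,0,0],3],[[0,0,1.4],[0,0,0],3],[[0,0,0.3],[0,0,0],3]])

```text
t: 8.4
tcp_pos: [0.5425, -0.329, 0.2272]
tcp_rot: [0.703, 0.711, -0.0, -0.001]
contact_force: [-0.8, -0.4, -2.2]
grip_width: 0.525
grip_force: 30.0
```

Request:
move_arm(moves=[[[0,0,0.2],[0,0,0],3],[[0,0,0.2],[0,0,0],3],[[0,0,0.1],[0,0,0],3],[[0,0,0.1],[0,0,0],3],[[0,0,0.1],[0,0,0],3],[[0,0,0.1],[0,0,0],3],[[0,0,0.1],[0,0,0],3],[[0,0,0.1],[0,0,0],3],[[0,0,0],[0,0,0],3],[[0,0,0],[0,0,0],3]])

```text
t: 9.4
tcp_pos: [0.5431, -0.3298, 0.2189]
tcp_rot: [0.704, 0.711, 0.0, 0.0]
contact_force: [0.9, -0.2, 3.4]
grip_width: 0.528
grip_force: 30.0
```

Request:
move_arm(moves=[[[0,0,0.1],[0,0,0],3],[[0,0,0.1],[0,0,0],3],[[0,0,0.1],[0,0,0],3],[[0,0,0.1],[0,0,0],3],[[0,0,0.1],[0,0,0],3],[[0,0,0.05],[0,0,0],3],[[0,0,0.05],[0,0,0],3],[[0,0,0],[0,0,0],3],[[0,0,0],[0,0,0],3],[[0,0,0],[0,0,0],3]])

```text
t: 10.4
tcp_pos: [0.5431, -0.3301, 0.2146]
tcp_rot: [0.704, 0.711, 0.001, 0.001]
contact_force: [-5.6, 6.7, 33.2]
grip_width: 0.527
grip_force: 30.0
```

The force jumped to 33 N at the expected depth (about 8 mm below contact), so the pad is against its stop. Easing off slightly and holding.

Request:
move_arm(moves=[[[0,0,-0.1],[0,0,0],3],[[0,0,0],[0,0,0],3],[[0,0,0],[0,0,0],3],[[0,0,0],[0,0,0],3],[[0,0,0],[0,0,0],3],[[0,0,0],[0,0,0],3],[[0,0,0],[0,0,0],3],[[0,0,0],[0,0,0],3],[[0,0,0],[0,0,0],3],[[0,0,0],[0,0,0],3]])

```text
t: 11.4
tcp_pos: [0.5431, -0.3299, 0.2147]
tcp_rot: [0.704, 0.711, 0.0, 0.0]
contact_force: [-2.5, 3.9, 18.8]
grip_width: 0.53
grip_force: 30.0
```

Request:
move_arm(moves=[[[0,0,0],[0,0,0],3],[[0,0,0],[0,0,0],3],[[0,0,0],[0,0,0],3],[[0,0,0],[0,0,0],3],[[0,0,0],[0,0,0],3],[[0,0,0],[0,0,0],3],[[0,0,0],[0,0,0],3],[[0,0,0],[0,0,0],3],[[0,0,0],[0,0,0],3],[[0,0,0],[0,0,0],3]])

```text
t: 12.4
tcp_pos: [0.5431, -0.3299, 0.2147]
tcp_rot: [0.704, 0.711, 0.0, 0.0]
contact_force: [-2.4, 2.6, 18.6]
grip_width: 0.525
grip_force: 30.0
```

```bash
python3 - <<'E'
from h import *
s=sense();print(s["t"],s["tcp_pos"],R.from_quat(s["tcp_rot"]).as_matrix().round(3).tolist(),s["contact_force"])
a=grab_frame("scene");w=grab_frame("wrist")
o=np.vstack([cv2.resize(a[60:240,120:400],(560,360)),w[180:400]])
cv2.imwrite("pics/press.png",cv2.cvtColor(o,cv2.COLOR_RGB2BGR))
E
```

```text
12.4 [ 0.54312106 -0.32994564  0.21471155] [[-0.01, 1.0, 0.001], [1.0, 0.01, -0.0], [-0.0, 0.001, -1.0]] [-2.36048038  2.55373603 18.64364507]
```

View pics/press.png

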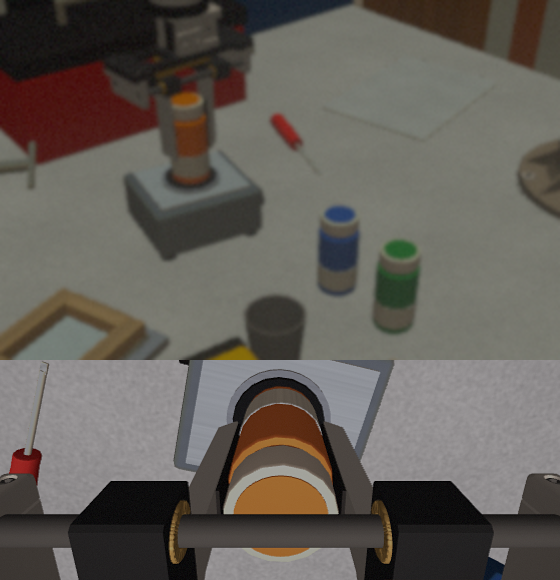

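Picture: the jar stands upright in the middle of the pad (scene crop (190,175)), the black ring showing evenly around it in the wrist view (280,400). Held down over 2 s; lifting and going towards the tray.

Request:
move_arm(moves=[[[0,0,0],[0,0,0],3],[[0,0,0],[0,0,0],3],[[0,0,0],[0,0,0],3],[[0,0,-0.5],[0,0,0],3],[[0,0,-1],[0,0,0],3],[[0,0,-2],[0,0,0],3],[[0,0,-3],[0,0,0],3],[[0,0,-3],[0,0,0],3],[[2,0,-1.5],[0,0,0],3],[[4,0,0],[0,0,0],3]])

```text
t: 13.5
tcp_pos: [0.5416, -0.272, 0.3258]
tcp_rot: [0.705, 0.709, -0.0, 0.001]
contact_force: [0.3, -0.1, -2.5]
grip_width: 0.529
grip_force: 30.0
```

Request:
move_arm(moves=[[[4,0.4,0],[0,0,0],3],[[4,0.4,0],[0,0,0],3],[[4,0.4,0],[0,0,0],3],[[4,0.4,0],[0,0,0],3],[[4,0.4,0],[0,0,0],3],[[4,0.4,0],[0,0,0],3],[[4,0.4,0],[0,0,0],3],[[4,0.4,0],[0,0,0],3],[[4,0.4,0],[0,0,0],3],[[4,0,0],[0,0,0],3]])

```text
t: 14.5
tcp_pos: [0.5739, 0.1322, 0.3235]
tcp_rot: [0.704, 0.711, -0.001, -0.0]
contact_force: [0.2, -0.4, -2.6]
grip_width: 0.528
grip_force: 30.0
```

Request:
move_arm(moves=[[[4,0,0],[0,0,0],3],[[3,0,0],[0,0,0],3],[[1,0,0],[0,0,0],3],[[0,0,0],[0,0,0],3],[[0,0,0],[0,0,0],3],[[0,0,0],[0,0,0],3],[[0,0,0],[0,0,0],3],[[0,0,0],[0,0,0],3],[[0,0,0],[0,0,0],3],[[0,0,0],[0,0,0],3]])

```text
t: 15.5
tcp_pos: [0.5735, 0.2105, 0.3237]
tcp_rot: [0.704, 0.711, -0.0, -0.0]
contact_force: [-1.2, 0.8, -2.4]
grip_width: 0.53
grip_force: 30.0
```

```bash
python3 - <<'E'
from h import *
s=sense();print(s["t"],s["tcp_pos"],s["grip_width"],s["contact_force"])
c=cam("wrist");im=grab_frame("wrist")
cv2.imwrite("pics/w3.png",cv2.cvtColor(im,cv2.COLOR_RGB2BGR))
h=cv2.cvtColor(im,cv2.COLOR_RGB2HSV)
m=cv2.inRange(h,(0,150,50),(6,255,255))|cv2.inRange(h,(174,150,50),(180,255,255));m[260:]=0
p=cv2.findNonZero(m);q=cv2.approxPolyDP(cv2.convexHull(p),12,True)[:,0]
print(q.tolist())
for u,v in q:print(onz(c,u,v,.022).round(3))
E
```

```text
15.5 [0.5735458  0.21049089 0.32371159] 0.5296398294141528 [-1.19744466  0.80170914 -2.40159926]
[[359, 26], [339, 169], [211, 158], [214, 12]]
[0.658 0.39  0.022]
[0.646 0.234 0.022]
[0.489 0.246 0.022]
[0.501 0.402 0.022]
```

View pics/w3.png

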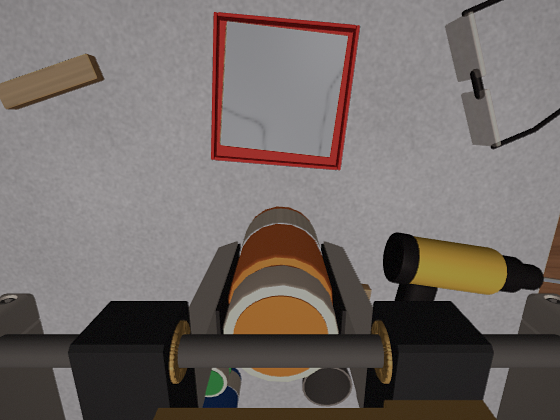

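Wrist view: tray rim corners (214,12), (359,26), (339,169), (211,158), sides come out at 157 mm as expected; tray centre (0.5735, 0.318), pile fills it nicely. Moving over it and down to just above the highest possible top.

Request:
move_arm(moves=[[[2,0.1,0],[0,0,0],3],[[3.5,0,0],[0,0,0],3],[[3.5,0,0],[0,0,0],3],[[1.75,0,0],[0,0,0],3],[[0,0,2],[0,0,0],3],[[0,0,3],[0,0,0],3],[[0,0,3],[0,0,0],3],[[0,0,2],[0,0,0],3],[[0,0,0.7],[0,0,0],3],[[0,0,0],[0,0,0],3]])

```text
t: 16.55
tcp_pos: [0.5733, 0.3182, 0.2161]
tcp_rot: [0.704, 0.711, -0.001, 0.0]
contact_force: [0.2, 0.3, -1.8]
grip_width: 0.53
grip_force: 30.0
```

Request:
move_arm(moves=[[[0,0,0.2],[0,0,0],3],[[0,0,0.2],[0,0,0],3],[[0,0,0.2],[0,0,0],3],[[0,0,0.1],[0,0,0],3],[[0,0,0.1],[0,0,0],3],[[0,0,0.1],[0,0,0],3],[[0,0,0.1],[0,0,0],3],[[0,0,0.1],[0,0,0],3],[[0,0,0],[0,0,0],3],[[0,0,0],[0,0,0],3]])

```text
t: 17.55
tcp_pos: [0.5735, 0.3182, 0.2057]
tcp_rot: [0.704, 0.711, -0.0, -0.0]
contact_force: [0.6, 0.2, -1.8]
grip_width: 0.53
grip_force: 30.0
```

Request:
move_arm(moves=[[[0,0,0.1],[0,0,0],3],[[0,0,0.1],[0,0,0],3],[[0,0,0.1],[0,0,0],3],[[0,0,0.05],[0,0,0],3],[[0,0,0.05],[0,0,0],3],[[0,0,0.05],[0,0,0],3],[[0,0,0.05],[0,0,0],3],[[0,0,0],[0,0,0],3],[[0,0,0],[0,0,0],3],[[0,0,0],[0,0,0],3]])

```text
t: 18.55
tcp_pos: [0.5735, 0.3182, 0.2032]
tcp_rot: [0.704, 0.711, 0.001, -0.001]
contact_force: [-15.5, -5.4, 37.6]
grip_width: 0.526
grip_force: 30.0
```

Contact: pile top about 73 mm. Easing the force off before letting go.

Request:
move_arm(moves=[[[0,0,-0.1],[0,0,0],3],[[0,0,-0.1],[0,0,0],3],[[0,0,-0.05],[0,0,0],3],[[0,0,0],[0,0,0],3],[[0,0,0],[0,0,0],3],[[0,0,0],[0,0,0],3],[[0,0,0],[0,0,0],3],[[0,0,0],[0,0,0],3],[[0,0,0],[0,0,0],3],[[0,0,0],[0,0,0],3]])

```text
t: 19.55
tcp_pos: [0.5735, 0.3182, 0.2033]
tcp_rot: [0.704, 0.711, 0.0, -0.0]
contact_force: [-2.1, -0.4, 5.9]
grip_width: 0.523
grip_force: 30.0
```

Request:
move_arm(moves=[[[0,0,-0.05],[0,0,0],3],[[0,0,0],[0,0,0],4.8],[[0,0,0],[0,0,0],5],[[0,0,0],[0,0,0],5.2],[[0,0,0],[0,0,0],5.5],[[0,0,0],[0,0,0],6],[[0,0,0],[0,0,0],7],[[0,0,0],[0,0,0],8],[[0,0,0],[0,0,0],9],[[0,0,0],[0,0,0],9]])

```text
t: 20.55
tcp_pos: [0.5735, 0.3182, 0.2037]
tcp_rot: [0.704, 0.711, -0.0, -0.0]
contact_force: [0.1, -0.0, -0.2]
grip_width: 0.936
grip_force: 0.0
```

Request:
move_arm(moves=[[[0,0,0],[0,0,0],9],[[0,0,-0.5],[0,0,0],9],[[0,0,-1],[0,0,0],9],[[0,0,-2],[0,0,0],9],[[0,0,-3],[0,0,0],9],[[0,0,-3],[0,0,0],9],[[0,0,-3],[0,0,0],9],[[0,0,-3],[0,0,0],9],[[0,0,-2],[0,0,0],9],[[0,0,0],[0,0,0],9]])

```text
t: 21.55
tcp_pos: [0.5744, 0.3181, 0.3826]
tcp_rot: [0.704, 0.71, 0.002, 0.0]
contact_force: [0.5, -0.8, 0.3]
grip_width: 0.957
grip_force: 0.0
```

```bash
python3 - <<'E'
from h import *
s=sense();print(s["t"],s["tcp_pos"],s["contact_force"])
c=cam("wrist");w=grab_frame("wrist");a=grab_frame("scene")
for b in blobs(w,(5,150,80),(20,255,255),300):print(b, onz(c,*b[0],.18).round(4))
o=np.hstack([a[100:400,240:540],w[60:360,130:430]])
cv2.imwrite("pics/end.png",cv2.cvtColor(o,cv2.COLOR_RGB2BGR))
E
```

```text
21.55 [0.57435179 0.31809538 0.38258056] [ 0.46101947 -0.78512146  0.3123525 ]
(array([276.2, 182.6]), array([255, 174,  47,  29, 348], dtype=int32)) [0.5716 0.3445 0.18  ]
(array([278.2, 210.2]), array([ 259,  192,   39,   38, 1150], dtype=int32)) [0.5736 0.318  0.18  ]
```

View pics/end.png

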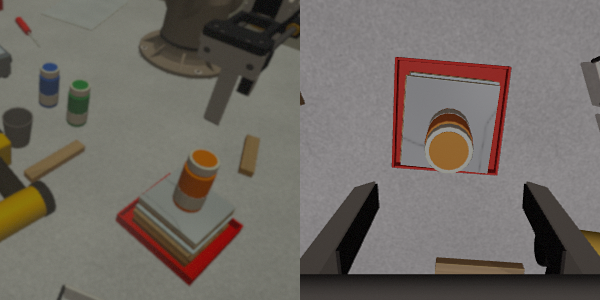

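The jar stands upright mid-pile: the cap is at (0.574, 0.318), which matches the tray centre. The gripper is clear and the other things are in place.

```bash
python3 -c "
from station import *
print(sign_off())"
```

```text
the job is handed in; nothing more can be done
None
```

The orange jar held the shaker's pad fully down for over two seconds, and now stands upright and released in the middle of the board pile; the job is handed in, but sign-off returned no verdict.

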